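Brush the slide-tray clips shut

ROBOT

A 6-joint arm with a two-finger parallel gripper is mounted at the origin on the work surface. World frame = base frame: x ahead of the robot, y to its left, z up, the work surface at z = 0. Lengths are in m, angles in rad, forces in N, time in s.
With the tool pointing down it reaches from about 0.3 to 0.875 m from the base axis. Payload 6.4 kg.
Tool frame: the origin (TCP) lies at the very end of the fingers, on their centre line; the grasp point (between the pads) lies 19 mm behind it; z points along the fingers, y is the direction in which the jaws open and shut (so a half turn about z gives the same grasp; the last joint's range is limited). The gripper opens to 85 mm and grips with 20 to 120 N. Pads are 22 mm wide; open, the fingers measure 114 mm over their backs; the gripper's body (76 mm by 85 mm) begins 54 mm behind the grasp point. The pads swing forward as they close: fully open they stand 13 mm farther back than shut.
Start: joints at [-1.387, 0.181, 1.607, -0, 1.354, -0.206], TCP at [0.219, -0.532, 0.2] pointing down, gripper open.
Joint ranges: [-2.99, 2.99], [-0.89, 2.07], [0.3, 2.58], [-1.14, 4.28], [0, 2.63], [-3.12, 3.12]. Speed limits (rad/s): [2.57, 2.57, 3.01, 3.14, 3.14, 3.14].

INTERFACE

Orientations are given as a rotation vector (axis times angle).
In Python, from rig import get_state, imaging, r gives the robot as it stands. The module is installed in compiled form; this text tells all that it offers.
- The arm moves only by the tool arm_command, never from a script. Its argument "series" is text: rows parted by semicolons, each of 4 numbers parted by spaces: the shift along the tool's x, y, z normalised to -1 to 1, where 1 is 0.25 m, then the turn about the tool's z normalised to -1 to 1, where 1 is 180 degrees. In form: x y z turn; .... A call has 1 to 5 rows; each row is the pose to reach, as a shift and turn from the pose commanded when the call began, along the tool's axes at that moment, turning the shorter way round; what a row does not reach only later rows make up. A row lasts 1/10 s, in which the tool goes at most 50 mm and 8.59 degrees, less where a joint would pass 70% of its speed; a pose out of reach is approached as far as the arm can. A call with a number of a shift or a turn outside -1 to 1 is refused whole. A call with a gripper value outside its range is refused whole. "gripper" is the gripper's target within -1 to 1 (fully open at 1, half-way at 0, shut at -1), set as the call begins (left out, the last holds). The fingers move at their own pace and stop on an object; "squeeze" is the grip in N (left out, the last holds). Time passes only in rows, so rows that repeat a pose let the fingers close. It gives the time, the measured TCP pose, the force and the opening at its end, in the units of the state.
- get_state(): the state, without advancing time (a new reading comes with each control period).
- imaging.capture(name): name is "side" or "top"; returns a dict with "img" (480x640x3 uint8, red, green, blue), "fx", "fy", "cx", "cy" (pixels), "rvec" (rotation vector, rad) and "tvec" (3), from world to camera coordinates, as OpenCV has them. Camera axes: x right, y down, z forward; pixel columns grow to the right and rows downward; lengths in m; the calibration is good to about 2 mm. A picture is of the moment at which its call begins. There is no depth.
- r.hand_in(): hands the job in, once; it reports no verdict.
The state is a dict: "time_s": time; "joint_positions": joint angles; "joint_vel": joint speeds; "effort": joint torques, N m; "tcp_pos": TCP position; "tcp_rot": TCP orientation; "contact_force": force on the tool from outside, world axes, zero at the start; "torque": the same for the moment, N m; "width": finger opening in m.
Only numpy, scipy, OpenCV 4.12 (cv2) and the standard library are available. Lean on these libraries where they do the work, as an engineer would, in place of code of your own. Each camera call takes 0.05 s, during which the arm holds its last target.

TASK

Make the slide tray ready for the scanner: starting at its green-dot end, run the fingertips lightly along the row of standing orange clips, just above the tray, so that each one folds down flat over its slide, one after the other in that order. Only brush the clips: do not lift the tray, press hard on it or shove it out of place, and leave the mug, the bottle and the carton alone.

Things in the scene. Friction and masses are not known exactly. Their poses are not given: they have to be found in the camera images.
- tray: loose black plastic microscope-slide tray, 100 mm (its x) by 270 mm (its y) by 12 mm thick, 0.5 to 1 kg, lying flat on the table at any yaw; it carries four glass slides flush in its top, each held by an orange clip. Origin: centre of its underside; z up; its y runs along the row of clips, from the green-dot end (-y) to the other end. The row of clips stands off-centre, along the line tray x = +22 mm. It slides on the table if pushed with more than a few newtons
- green_dot (a point): green dot, 18 mm across, on the flat bare end of the tray's top face, 12 mm above the table, on the line of the clips, at tray y = -110 mm; nothing stands within 35 mm of its centre along the row. Axes as the tray's
- clip1_hinge (a point): middle of the hinge axis of the first clip from the green dot, 14 mm above the table, at tray x = +22 mm, y = -62 mm; the axis runs along tray x. Fixed to the tray, axes as the tray's (y = the way the clip folds)
- clip2_hinge (a point): middle of the hinge axis of the second clip from the green dot, 14 mm above the table, at tray x = +22 mm, y = -16 mm; the axis runs along tray x. Fixed to the tray, axes as the tray's (y = the way the clip folds)
- clip3_hinge (a point): middle of the hinge axis of the third clip from the green dot, 14 mm above the table, at tray x = +22 mm, y = 30 mm; the axis runs along tray x. Fixed to the tray, axes as the tray's (y = the way the clip folds)
- clip4_hinge (a point): middle of the hinge axis of the fourth clip from the green dot, 14 mm above the table, at tray x = +22 mm, y = 76 mm; the axis runs along tray x. Fixed to the tray, axes as the tray's (y = the way the clip folds)
- clip1 (a joint): angle of the first clip: 0 = folded flat over its slide, pointing along tray +y away from the green dot; about 1.57 = standing upright; 2.0 = its back stop, leaning towards the green dot. It starts between 1.25 and 1.85. The clip is an orange leaf 24 mm wide (along tray x), 3 mm thick, its free edge 32 mm from the hinge; folded flat its upper face is 15.5 mm above the table. A light friction (0.005 N m) keeps it at whatever angle it is left; there is no spring
- clip2 (a joint): angle of the second clip: 0 = folded flat over its slide, pointing along tray +y away from the green dot; about 1.57 = standing upright; 2.0 = its back stop, leaning towards the green dot. It starts between 1.25 and 1.85. The clip is an orange leaf 24 mm wide (along tray x), 3 mm thick, its free edge 32 mm from the hinge; folded flat its upper face is 15.5 mm above the table. A light friction (0.005 N m) keeps it at whatever angle it is left; there is no spring
- clip3 (a joint): angle of the third clip: 0 = folded flat over its slide, pointing along tray +y away from the green dot; about 1.57 = standing upright; 2.0 = its back stop, leaning towards the green dot. It starts between 1.25 and 1.85. The clip is an orange leaf 24 mm wide (along tray x), 3 mm thick, its free edge 32 mm from the hinge; folded flat its upper face is 15.5 mm above the table. A light friction (0.005 N m) keeps it at whatever angle it is left; there is no spring
- clip4 (a joint): angle of the fourth clip: 0 = folded flat over its slide, pointing along tray +y away from the green dot; about 1.57 = standing upright; 2.0 = its back stop, leaning towards the green dot. It starts between 1.25 and 1.85. The clip is an orange leaf 24 mm wide (along tray x), 3 mm thick, its free edge 32 mm from the hinge; folded flat its upper face is 15.5 mm above the table. A light friction (0.005 N m) keeps it at whatever angle it is left; there is no spring
- mug: white mug, 80 mm across, 95 mm high, loose, stands beside the work; origin: centre of its underside
- sanitizer: clear bottle with green label and white cap, 60 mm across, 150 mm high, loose, stands beside the work; origin: centre of its underside
- slide_carton: small white and blue carton, 85 by 60 by 45 mm, loose, lies beside the work; origin: centre of its underside

How it is judged:
By the outcome, as a careful person would: the job done as asked, in the order asked, and still so for the second after the job is handed in, with the robot touching nothing.
It also fails if it takes over 35 s, if anything falls off the work surface, if the arm or the gripper's body presses on something with over 40 N, if the wrist force passes 120 N, or if a joint passes its speed limit or range.

## Working session

There is one attempt and no reset: what is moved stays moved. The work goes in short steps, Python scripts to look and compute and a tool call to move; the robot and the scene stay as the last step left them, time stands still between calls to the robot, and variables do not carry over. Pictures are saved under pics/ and viewed, and the job is handed in when it is done.

Besides the shell and the picture viewer there is one more tool, called after "Request:" as name(argument=value, ...), one argument or row to a line, values as JSON. arm_command: Moves the arm, as the interface text tells. Its arguments: {"type":"object","properties":{"series":{"type":"string"},"gripper":{"type":"number"},"squeeze":{"type":"number"}},"required":["series"]}

```bash
mkdir -p pics
python3 - <<'E'
from rig import get_state, imaging, r
import cv2,pickle
s=get_state();print(s)
for n in("top","side"):
    c=imaging.capture(n);pickle.dump(c,open(n+".pkl","wb"));cv2.imwrite(f"pics/{n}0.png",c["img"][:,:,::-1]);print(n,c["fx"],c["rvec"],c["tvec"])
E
```

```text
{'time_s': 0.0, 'joint_positions': array([-1.38732542e+00,  1.81533363e-01,  1.60801350e+00, -6.83583286e-06,
        1.35378144e+00, -2.06320365e-01]), 'joint_vel': array([ 2.59174883e-04,  9.26378019e-04, -1.08982061e-03, -6.95219842e-04,
       -2.56038971e-04,  3.92271778e-05]), 'effort': array([ 1.05672269e-03, -4.44865465e+01, -3.51339054e+01, -3.36583917e-04,
        9.05022636e-03, -1.93139704e-05]), 'tcp_pos': array([ 0.21838806, -0.5312612 ,  0.19878586]), 'tcp_rot': array([-3.08041246e+00, -6.08080016e-01, -2.06525447e-05]), 'contact_force': array([ 0.01099064, -0.32606874,  0.07713914]), 'torque': array([ 0.06492742, -0.00916944,  0.03668507]), 'width': 0.08547729403907048}
top 459.24526106044993 [ 2.1230641  -2.12498182  0.18256221] [-0.00387843  0.59507657  0.88434864]
side 543.1037320777012 [ 0.88892597 -2.32801568  1.31259134] [0.43299506 0.25517361 1.00196139]
```

View pics/top0.png

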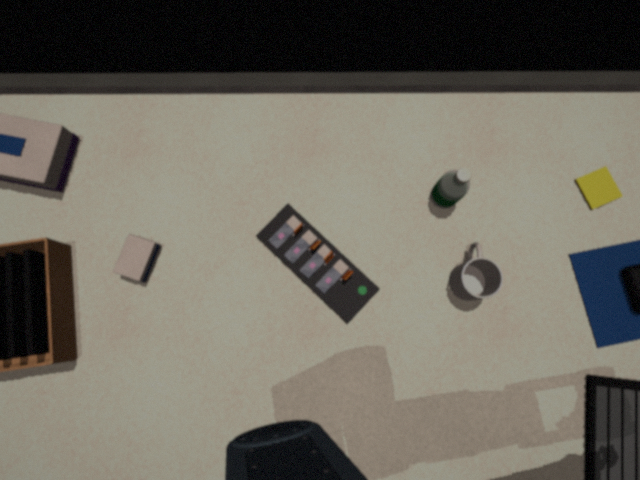

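View pics/side0.png

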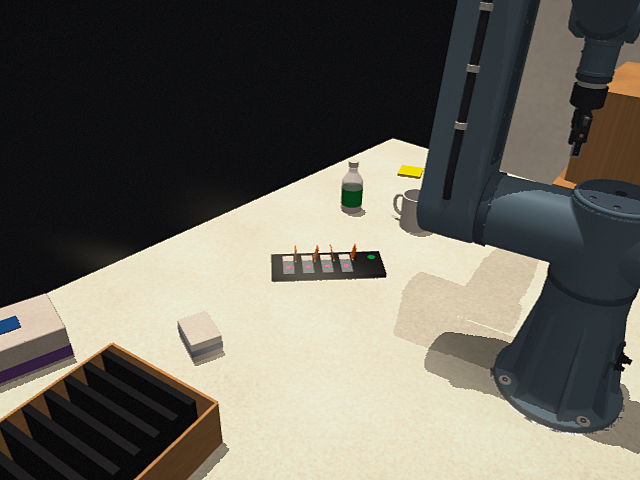

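The top view shows the tray's corners near (288,205), (258,236), (347,323) and (379,288), with the green dot at (362,290). The clips lie up-left of the dot. In the side view the dot is at (371,257) and the clips are at x = 295–353. Next I'll measure these.

```bash
cat > h.py <<'E'
import cv2,numpy as np,pickle
def ray(c,uv,z):
    R,_=cv2.Rodrigues(np.array(c["rvec"]));t=np.array(c["tvec"])
    d=R.T@np.array([(uv[0]-c["cx"])/c["fx"],(uv[1]-c["cy"])/c["fy"],1]);o=-R.T@t
    return o+d*(z-o[2])/d[2]
def proj(c,P):
    K=np.array([[c["fx"],0,c["cx"]],[0,c["fy"],c["cy"]],[0,0,1.]])
    return cv2.projectPoints(np.array(P,float).reshape(-1,3),np.array(c["rvec"]),np.array(c["tvec"]),K,None)[0][:,0]
def green(c,roi):
    x0,x1,y0,y1=roi
    h=cv2.cvtColor(c["img"],cv2.COLOR_RGB2HSV);m=cv2.inRange(h,(45,100,60),(85,255,255))
    k=np.zeros_like(m);k[y0:y1,x0:x1]=m[y0:y1,x0:x1]
    M=cv2.moments(k,True);return np.array([M["m10"]/M["m00"],M["m01"]/M["m00"]]),M["m00"]
E
python3 - <<'E'
from h import *
T=pickle.load(open("top.pkl","rb"));S=pickle.load(open("side.pkl","rb"))
g,a=green(T,(340,385,270,310));g2,a2=green(S,(355,385,245,270))
G=ray(T,g,.012);G2=ray(S,g2,.012);print(g,a,g2,a2,G,G2)
im=T["img"][190:335,245:395].max(2)
m=(im<85).astype(np.uint8)*255
m=cv2.morphologyEx(m,cv2.MORPH_CLOSE,np.ones((9,9)))
cs,_=cv2.findContours(m,cv2.RETR_EXTERNAL,cv2.CHAIN_APPROX_NONE)
c=max(cs,key=cv2.contourArea)+np.array([245,190])
# cast contour onto plane then rectangle
P=np.array([ray(T,p[0],.010)[:2] for p in c],np.float32)
(ctr,wh,ang)=cv2.minAreaRect(P);print(ctr,wh,ang);box=cv2.boxPoints((ctr,wh,ang))
print(box)
v=T["img"].copy();cv2.drawContours(v,[c],-1,(255,255,0),1)
cv2.imwrite("pics/top_c.png",cv2.resize(v[190:335,245:395],None,fx=5,fy=4,interpolation=0)[:,:,::-1][:600])
c_=np.array(ctr)
# axis: long edge
e=box[1]-box[0];f=box[2]-box[1];y=e if np.linalg.norm(e)>np.linalg.norm(f) else f
y=y/np.linalg.norm(y)
if y@(c_-G[:2])<0:y=-y
x=np.array([y[1],-y[0]])
for H in(G,G2):print("dot in tray",(H[:2]-c_)@x,(H[:2]-c_)@y)
print("yaw y dir",y,np.degrees(np.arctan2(y[1],y[0])))
E
```

```text
[361.67272727 289.83636364] 55.0 [370.59259259 256.44444444] 27.0 [ 0.49480119 -0.09672256  0.012     ] [ 0.49700456 -0.09644225  0.012     ]
(0.5539467930793762, -0.00200498104095459) (0.2672771215438843, 0.09945178776979446) 46.51044845581055
[[ 0.42589763 -0.06473727]
 [ 0.49804989 -0.1331822 ]
 [ 0.681996    0.06072731]
 [ 0.60984373  0.12917224]]
dot in tray 0.022276635777917785 -0.10942291965389489
dot in tray 0.023682262909188977 -0.1077031374776336
yaw y dir [0.6882224 0.7254998] 46.51044
```

Run:
```python
import pickle,cv2
T=pickle.load(open("side.pkl","rb"))
cv2.imwrite("pics/side_z.png",cv2.resize(T["img"][230:290,260:400],None,fx=5,fy=5)[:,:,::-1])
```

```text
(no output)
```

View pics/side_z.png

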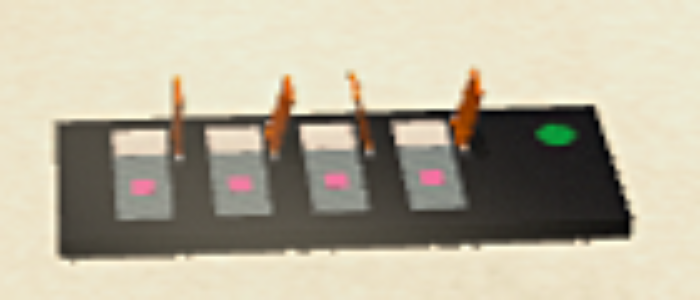

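View pics/top_c.png

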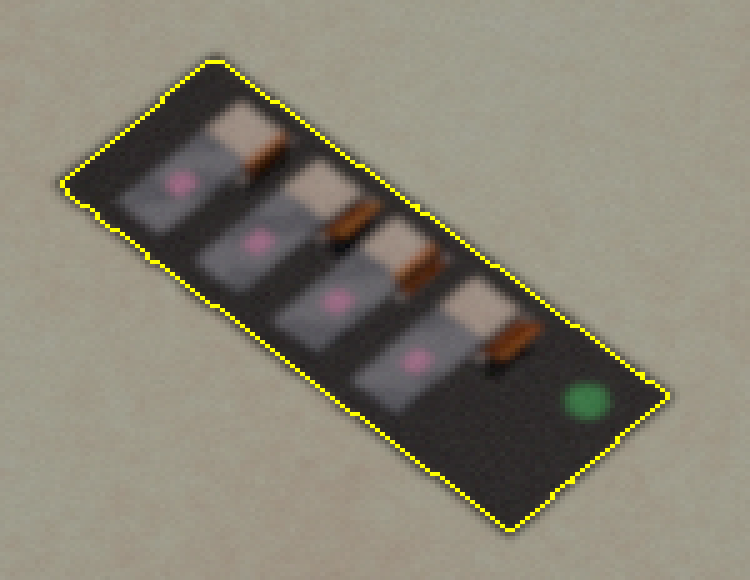

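Tray centre is about (0.554, −0.002) with its y axis at 46.5°, and the dot's position agrees to within 1 mm. Next I'll plan the approach.

```bash
cat >> h.py <<'E'
C=np.array([.5539,-.0020]);YD=np.array([.6882,.7255]);XD=np.array([.7255,-.6882])
def w(x,y,z): return np.r_[C+XD*x+YD*y,z]
def report(tg=None,s=None):
    from rig import get_state
    s=s or get_state();R,_=cv2.Rodrigues(np.array(s["tcp_rot"]));p=s["tcp_pos"]
    print("t",round(s["time_s"],2),"tcp",p.round(4),"tray xy",((p[:2]-C)@XD).round(4),((p[:2]-C)@YD).round(4),"xyaw",np.degrees(np.arctan2(R[1,0],R[0,0])).round(2),"tilt",R[:2,2].round(4),"F",s["contact_force"].round(2),"w",round(s["width"],4))
    print("sweep dir in tool",(R.T@np.r_[YD,0]).round(4),"xdir",(R.T@np.r_[XD,0]).round(4))
    if tg is not None:
        print("shift norm",(R.T@(np.array(tg)-p)/.25).round(4),"turn",round(-(46.5-np.degrees(np.arctan2(R[1,0],R[0,0])))/180,4))
E
python3 -c "
from h import *
T=pickle.load(open('top.pkl','rb'))
print('mug',ray(T,(470,285),0),'bottle',ray(T,(445,195),0))
report(w(.022,-.110,.12))"
```

```text
mug [ 0.50566329 -0.32706764  0.        ] bottle [ 0.70278985 -0.28405476  0.        ]
t 0.1 tcp [ 0.2184 -0.5313  0.1989] tray xy 0.1209 -0.6149 xyaw 22.34 tilt [-0.0003  0.0016] F [0.14 0.63 0.01] w 0.085
sweep dir in tool [ 9.123e-01 -4.095e-01  9.000e-04] xdir [ 0.4095  0.9123 -0.0013]
shift norm [ 1.6804 -1.1874  0.3178] turn -0.1342
```

Request:
arm_command(
  series="0.16 -0.11 0 -0.04;0.32 -0.22 0 -0.08;0.48 -0.33 0 -0.11;0.64 -0.45 0 -0.134;0.8 -0.56 0 -0.134",
  gripper=-1,
  squeeze=20,
)

```text
time_s: 0.6
tcp_pos: [0.3507, -0.3242, 0.1993]
tcp_rot: [-2.885, -1.241, -0.0]
contact_force: [0.9, -1.5, -0.0]
width: 0.0123
```

```bash
python3 -c "
from h import *
report(w(.022,-.110,.12))"
```

```text
t 0.6 tcp [ 0.3507 -0.3242  0.1993] tray xy 0.0744 -0.3736 xyaw 46.55 tilt [-0.0002  0.0007] F [ 0.88 -1.46 -0.05] w 0.0123
sweep dir in tool [1.e+00 6.e-04 3.e-04] xdir [-6.e-04  1.e+00 -7.e-04]
shift norm [ 1.0545 -0.2086  0.3176] turn 0.0003
```

Request:
arm_command(
  series="0.2 -0.04 0 0;0.4 -0.08 0 0;0.6 -0.12 0.05 0;0.8 -0.16 0.12 0;0.98 -0.2 0.2 0",
)

```text
time_s: 1.1
tcp_pos: [0.48, -0.1193, 0.153]
tcp_rot: [2.886, 1.239, 0.002]
contact_force: [1.2, -1.0, -0.0]
width: -0.0001
```

Request:
arm_command(
  series="0 0 0 0;0 0 0 0",
)

```text
time_s: 1.3
tcp_pos: [0.4784, -0.1197, 0.1521]
tcp_rot: [-2.884, -1.243, 0.002]
contact_force: [0.8, -1.1, 0.1]
width: -0.0001
```

```bash
python3 -c "
from h import *
report(w(.022,-.110,.06))
from rig import imaging
for n in('top','side'):
    c=imaging.capture(n);cv2.imwrite(f'pics/{n}1.png',c['img'][:,:,::-1])
report(w(.022,-.110,.06))
"
```

```text
t 1.3 tcp [ 0.4784 -0.1197  0.1521] tray xy 0.0263 -0.1374 xyaw 46.63 tilt [-0.002   0.0006] F [ 0.76 -1.12  0.1 ] w -0.0001
sweep dir in tool [ 1.0e+00  2.1e-03 -9.0e-04] xdir [-0.0021  1.     -0.0019]
shift norm [ 0.1098 -0.0162  0.3683] turn 0.0007
t 1.4 tcp [ 0.4787 -0.1218  0.1533] tray xy 0.0279 -0.1387 xyaw 46.43 tilt [ 0.0002 -0.0006] F [-0.84  0.05 -0.04] w -0.0001
sweep dir in tool [ 1.0e+00 -1.4e-03 -3.0e-04] xdir [1.4e-03 1.0e+00 5.0e-04]
shift norm [ 0.1148 -0.0241  0.373 ] turn -0.0004
```

View pics/side1.png

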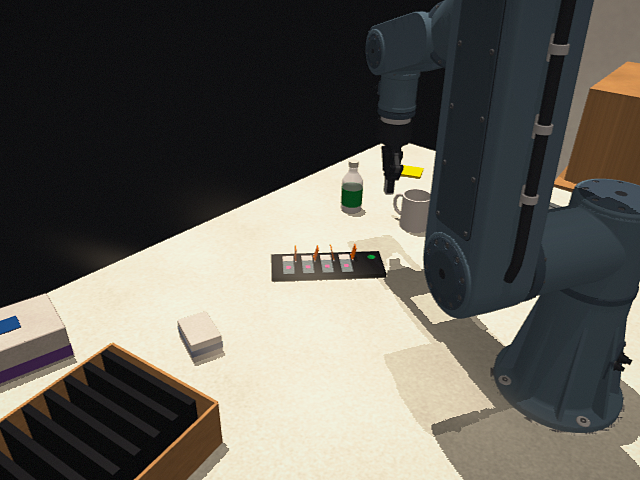

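The closed fingers are just short of the dot (tip at (390,190)) and the scene is undisturbed. Position readings vary by about 1 mm. I'll go down over the dot to about 40 mm.

Request:
arm_command(
  series="0.11 -0.02 0.1 0;0.112 -0.02 0.25 0;0.112 -0.02 0.4 0;0.112 -0.02 0.45 0;0.112 -0.02 0.45 0",
)

```text
time_s: 1.9
tcp_pos: [0.4929, -0.0981, 0.0393]
tcp_rot: [-2.886, -1.235, 0.004]
contact_force: [0.6, 1.1, 0.6]
width: 0.0002
```

Request:
arm_command(
  series="0 0 0 0;0 0 0 0",
)

```text
time_s: 2.1
tcp_pos: [0.4961, -0.0986, 0.0427]
tcp_rot: [2.885, 1.237, 0.004]
contact_force: [0.7, -0.1, 0.5]
width: 0.0
```

```bash
python3 -c "
from h import *
from rig import imaging,get_state
P=[]
for n in('side','side','top','side','side','top','side','side'):
    P.append(get_state()['tcp_pos'])
    c=imaging.capture(n);cv2.imwrite(f'pics/{n}2.png',c['img'][:,:,::-1])
    pickle.dump(c,open(n+'2.pkl','wb'))
P=np.array(P);print(P.mean(0),P.std(0))
s=get_state();s['tcp_pos']=P.mean(0);report(w(.022,-.110,.02),s)
S=pickle.load(open('side2.pkl','rb'))
print(proj(S,P.mean(0)))
cv2.imwrite('pics/side2z.png',cv2.resize(S['img'][180:290,260:400],None,fx=5,fy=5,interpolation=2)[:,:,::-1])
"
```

```text
[ 0.49543711 -0.09791572  0.04184158] [0.00049425 0.00041747 0.00061129]
t 2.5 tcp [ 0.4954 -0.0979  0.0418] tray xy 0.0236 -0.1098 xyaw 46.46 tilt [ 0.0004 -0.0002] F [ 0.74 -0.32 -0.89] w 0.0001
sweep dir in tool [ 1.e+00 -8.e-04  2.e-04] xdir [8.e-04 1.e+00 4.e-04]
shift norm [-0.0007 -0.0064  0.0874] turn -0.0002
[[372.34455801 246.10772167]]
```

View pics/side2z.png

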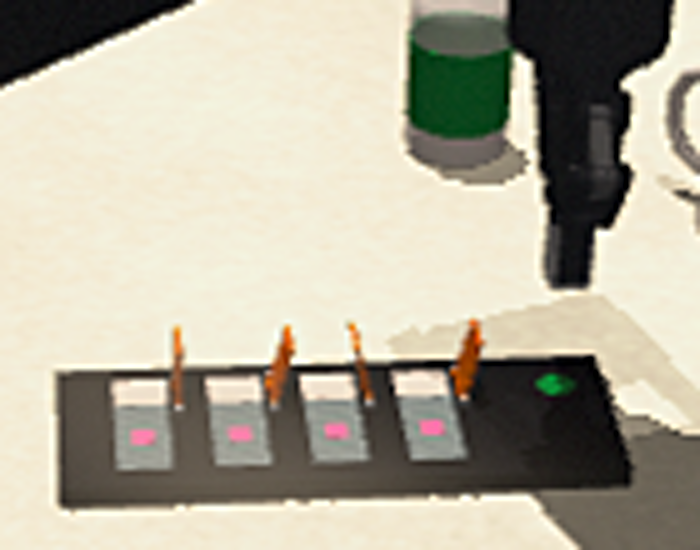

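The visible fingertip bottom is at about (373.6, 237.4), but the reported TCP projects to (372.3, 246.1). The real tip therefore looks higher than reported, so I'll check that before going lower.

```bash
python3 -c "
from h import *
T=pickle.load(open('top2.pkl','rb'));S=pickle.load(open('side2.pkl','rb'))
print('side1 pred',proj(S,[.4787,-.1207,.1528]),'top2 pred',proj(T,[.4954,-.0979,.0418]))
for z in (.02,.042,.06,.065,.07):print(z,proj(S,[.4954,-.0979,z]))
I=cv2.imread('pics/side1.png')
a=cv2.resize(I[150:210,350:430],None,fx=6,fy=6,interpolation=2)
b=cv2.resize(T['img'][200:300,300:400,::-1],None,fx=3.6,fy=3.6,interpolation=2)
a=cv2.convertScaleAbs(a,alpha=2);b=cv2.convertScaleAbs(b,alpha=2)
cv2.imwrite('pics/ab2.png',cv2.hconcat([cv2.resize(a,(440,360)),cv2.resize(b,(360,360))]))
"
```

```text
side1 pred [[387.41605916 204.42800878]] top2 pred [[363.52930798 288.51369414]]
0.02 [[371.70744894 253.70439881]]
0.042 [[372.35775932 246.06021877]]
0.06 [[372.89837587 239.70545279]]
0.065 [[373.04993658 237.92390762]]
0.07 [[373.2021082  236.13518127]]
```

View pics/ab2.png

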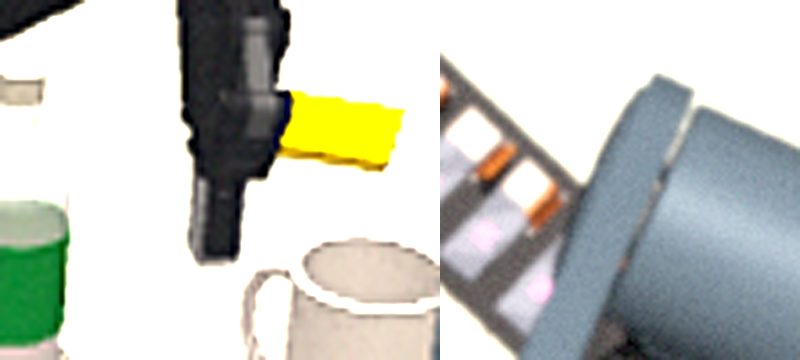

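View pics/top2.png

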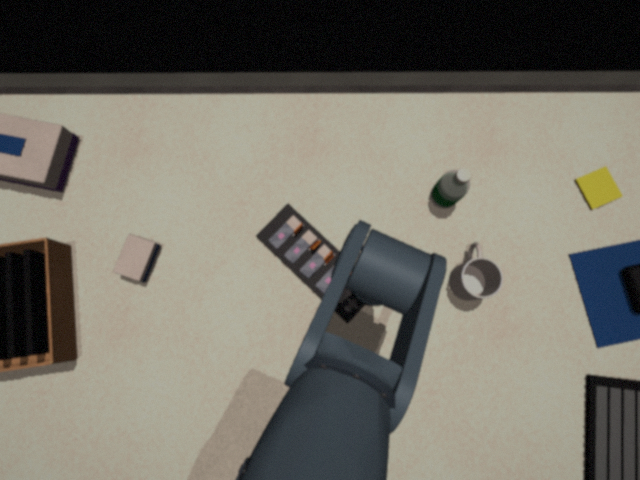

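```bash
python3 -c "
from h import *
S=pickle.load(open('side2.pkl','rb'))
for z in(.042,.055,.065):
  p=ray(S,(373.6,237.4),z);print(z,p,'tray',(p[:2]-C)@XD,(p[:2]-C)@YD)
p=ray(S,(389,193.7),.153);print('side1 at reported z',p,'reported .4787 -.1207')
S0=pickle.load(open('side.pkl','rb'));print('start pred',proj(S0,[.2184,-.5313,.1989]), proj(S0,[.2184,-.5313,.2119]))
a=cv2.resize(S0['img'][90:165,550:620,::-1],None,fx=7,fy=7,interpolation=2)
cv2.imwrite('pics/a3.png',cv2.convertScaleAbs(a,alpha=2))
for y in(-.062,-.016,.03,.076):print(y,proj(S,[w(.022,y,.014),w(.022,y,.046)]).round(1).tolist())
"
```

```text
0.042 [ 0.51756324 -0.13309467  0.042     ] tray 0.06385703058772538 -0.12011614428279214
0.055 [ 0.50531497 -0.1148382   0.055     ] tray 0.04240681007455756 -0.11530033620980024
0.065 [ 0.49589322 -0.10079477  0.065     ] tray 0.02590664044904404 -0.11159586846134477
side1 at reported z [ 0.50826459 -0.1693474   0.153     ] reported .4787 -.1207
start pred [[568.64253975 166.30115709]] [[570.00598012 161.4773101 ]]
-0.062 [[352.3, 256.8], [353.0, 245.6]]
-0.016 [[333.6, 257.4], [334.0, 246.2]]
0.03 [[314.7, 258.0], [315.0, 246.8]]
0.076 [[295.8, 258.6], [295.7, 247.4]]
```

View pics/a3.png

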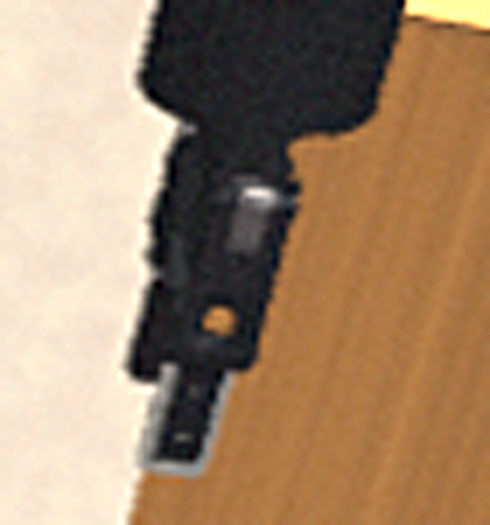

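The camera heights are sound, since the clip tops project within about 1–2 px. I'll lower in small steps, checking force and the side view at each one.

Request:
arm_command(
  series="0 -0.003 0.04 0;0 -0.006 0.085 0;0 -0.006 0.085 0;0 -0.006 0.085 0;0 -0.006 0.085 0",
)

```text
time_s: 3.0
tcp_pos: [0.4934, -0.0963, 0.0192]
tcp_rot: [-2.887, -1.239, 0.0]
contact_force: [-0.2, 0.3, 0.1]
width: 0.0001
```

```bash
cat > look.py <<'E'
from h import *
import sys
from rig import imaging,get_state
n=sys.argv[1];P=[];F=[]
for i in range(int(sys.argv[2]) if len(sys.argv)>2 else 4):
    s=get_state();P.append(s['tcp_pos']);F.append(s['contact_force']);S=imaging.capture('side')
P=np.array(P).mean(0);s['tcp_pos']=P;s['contact_force']=np.mean(F,0);report(None,s);print(proj(S,P))
pickle.dump(S,open(n+'.pkl','wb'))
cv2.imwrite(f'pics/{n}.png',cv2.resize(S['img'][190:290,260:410,::-1],None,fx=5,fy=5,interpolation=2))
E
python3 look.py s3
```

```text
t 3.15 tcp [ 0.4936 -0.0964  0.0194] tray xy 0.0212 -0.11 xyaw 46.46 tilt [ 0.0006 -0.0003] F [-0.33  0.01  0.44] w -0.0005
sweep dir in tool [ 1.e+00 -9.e-04  2.e-04] xdir [9.e-04 1.e+00 7.e-04]
[[371.92204451 254.4259193 ]]
```

View pics/s3.png

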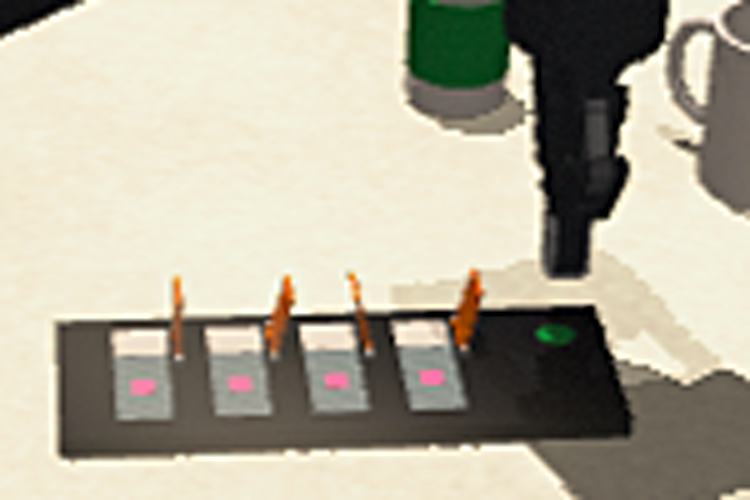

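```bash
python3 -c "
from h import *
T=pickle.load(open('top2.pkl','rb'));S=pickle.load(open('s3.pkl','rb'))
for c in(T,S):
  R,_=cv2.Rodrigues(np.array(c['rvec']));print('cam',-R.T@np.array(c['tvec']),'axis',R[2])
for z in(.0194,.045,.0924,.118):print(z,proj(S,[.4936,-.0964,z]))
cv2.imwrite('pics/s3b.png',cv2.convertScaleAbs(cv2.resize(S['img'][150:260,330:430,::-1],None,fx=5,fy=5,interpolation=2),alpha=3))
"
```

```text
cam [ 0.42784152 -0.01164963  0.97622723] axis [ 0.17831967  0.00771357 -0.98394237]
cam [-0.13355731  0.83742292  0.73308269] axis [ 0.55045927 -0.64943346 -0.52462442]
0.0194 [[371.91724953 254.42518514]]
0.045 [[372.67816096 245.51353352]]
0.0924 [[374.12893429 228.52234895]]
0.118 [[374.93602143 219.06989602]]
```

View pics/s3b.png

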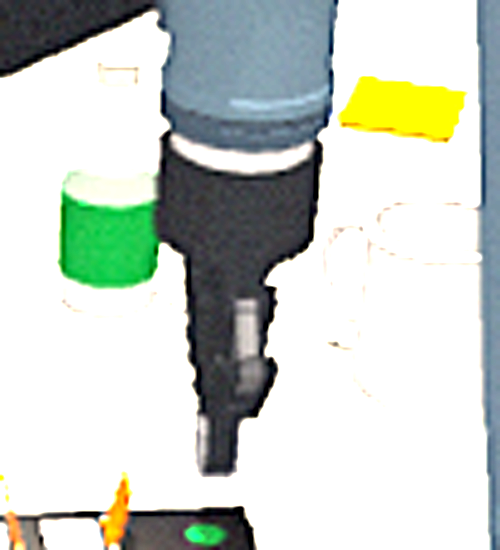

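The image says the tip is about 25 mm above the reported height. The safest test is the first part of the task itself: advance 40 mm at this height and see what clip 1 does.

Request:
arm_command(
  series="0.03 0.002 0 0;0.06 0.003 0 0;0.1 0.003 0 0;0.13 0.003 0 0;0.16 0.003 0 0",
)

```text
time_s: 3.7
tcp_pos: [0.522, -0.0671, 0.0192]
tcp_rot: [-2.887, -1.24, 0.0]
contact_force: [-0.3, -0.2, -0.1]
width: -0.0002
```

```bash
python3 look.py s4
```

```text
t 3.85 tcp [ 0.5222 -0.067   0.0192] tray xy 0.0217 -0.069 xyaw 46.52 tilt [-0.0001 -0.    ] F [0.05 0.28 0.62] w -0.0001
sweep dir in tool [ 1.e+00  1.e-04 -1.e-04] xdir [-1.e-04  1.e+00 -0.e+00]
[[355.27085539 254.92095259]]
```

View pics/s4.png

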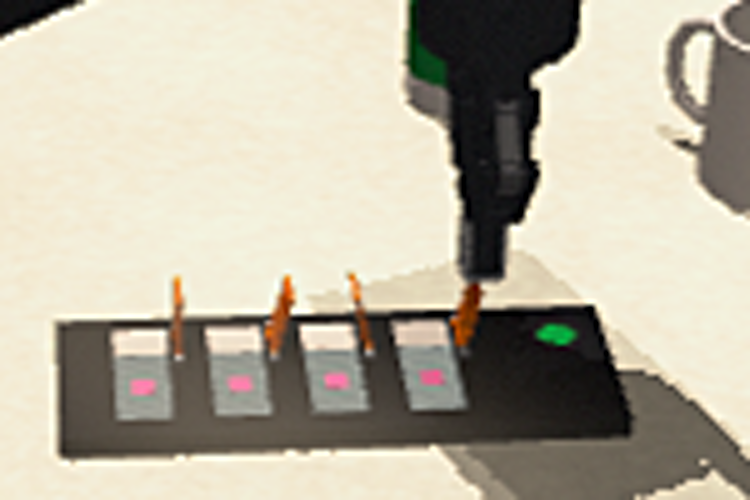

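The finger hides clip 1's top at about (372/5…), sits above it, and hasn't folded it. So the tip is centred on the row, but it really is about 25 mm higher than reported. I'll go back over the dot and lower by sight.

Request:
arm_command(
  series="-0.06 0 -0.01 0;-0.12 0 0 0;-0.164 0 0 0;-0.164 0 0 0;-0.164 0 0 0",
)

```text
time_s: 4.4
tcp_pos: [0.493, -0.0982, 0.0194]
tcp_rot: [2.888, 1.236, 0.0]
contact_force: [0.5, 0.5, 0.5]
width: 0.0004
```

Request:
arm_command(
  series="0 0 0.02 0;0 0 0.04 0;0 0 0.04 0;0 0 0.04 0",
)

```text
time_s: 4.8
tcp_pos: [0.4931, -0.0972, 0.0088]
tcp_rot: [-2.886, -1.239, 0.001]
contact_force: [0.5, 0.2, -1.1]
width: -0.0
```

```bash
python3 look.py s5
```

```text
t 4.95 tcp [ 0.4932 -0.0973  0.0091] tray xy 0.0216 -0.1109 xyaw 46.47 tilt [ 0.0001 -0.    ] F [ 0.08  0.33 -0.08] w 0.0002
sweep dir in tool [ 1.e+00 -7.e-04  1.e-04] xdir [7.e-04 1.e+00 1.e-04]
[[371.95458103 257.87247176]]
```

View pics/s5.png

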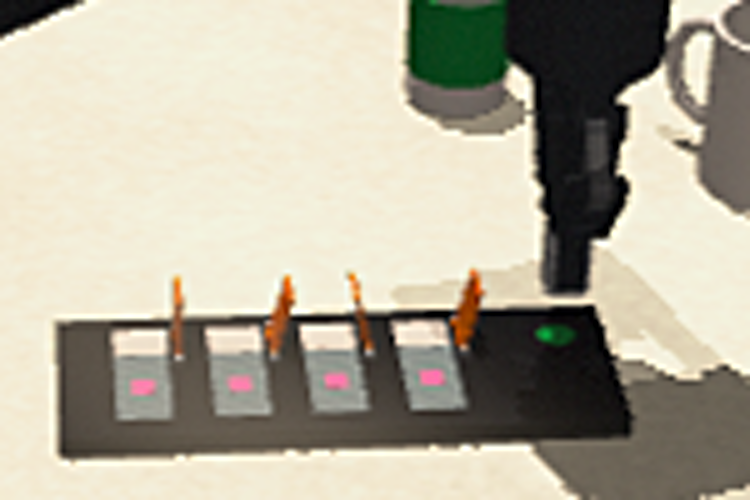

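There is no force at reported z = 0.009, which is below the tray top, so the offset is confirmed. The tip is at row 248.8 against a predicted 257.9. I'll keep going down.

Request:
arm_command(
  series="0 0 0.02 0;0 0 0.04 0;0 0 0.04 0;0 0 0.04 0",
)

```text
time_s: 5.4
tcp_pos: [0.4929, -0.0974, -0.0011]
tcp_rot: [-2.886, -1.239, 0.001]
contact_force: [0.8, 0.5, 0.2]
width: -0.0004
```

```bash
python3 look.py s6
```

```text
t 5.55 tcp [ 0.4932 -0.0975 -0.0009] tray xy 0.0217 -0.1111 xyaw 46.45 tilt [ 0.0002 -0.0001] F [-0.2   0.26  0.07] w 0.0
sweep dir in tool [ 1.e+00 -1.e-03  1.e-04] xdir [1.e-03 1.e+00 2.e-04]
[[371.7466728  261.23151024]]
```

View pics/s6.png

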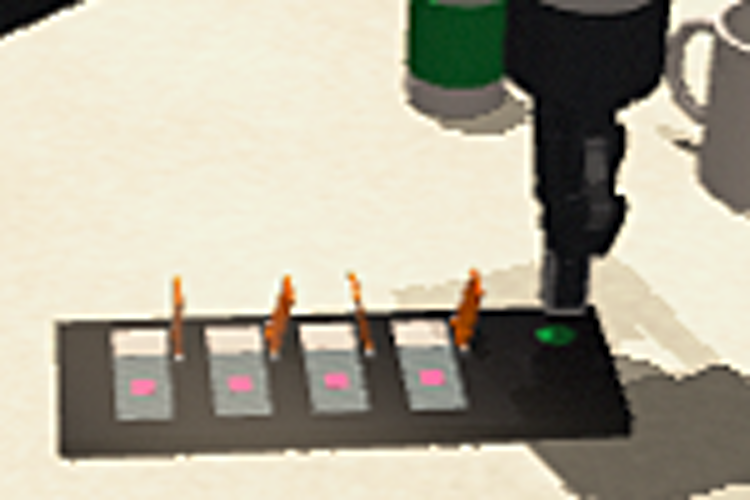

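Tip bottom at row 251.6, with the dot at row 257. There's still at least 12 mm to go, so I'll lower another 8 mm.

Request:
arm_command(
  series="0 0 0.016 0;0 0 0.032 0;0 0 0.032 0;0 0 0.032 0",
)

```text
time_s: 6.0
tcp_pos: [0.493, -0.0974, -0.009]
tcp_rot: [-2.887, -1.239, 0.001]
contact_force: [0.5, 0.8, -0.1]
width: 0.0001
```

```bash
python3 look.py s7; python3 -c "
from h import *
S=pickle.load(open('s7.pkl','rb'))
cv2.imwrite('pics/s7b.png',cv2.convertScaleAbs(cv2.resize(S['img'][225:275,330:400,::-1],None,fx=10,fy=10,interpolation=2),alpha=2.5))
for dx in(0,-.011,-.0145):print(dx,proj(S,[w(.022+dx,-.11,.012),w(.022+dx,-.11,.0165)]).round(1).tolist())"
```

```text
t 6.15 tcp [ 0.4932 -0.0975 -0.0088] tray xy 0.0217 -0.1111 xyaw 46.46 tilt [ 0.0002 -0.0001] F [0.14 0.26 0.05] w 0.0003
sweep dir in tool [ 1.e+00 -1.e-03  1.e-04] xdir [1.e-03 1.e+00 2.e-04]
[[371.50466432 263.92485401]]
0 [[371.6, 256.8], [371.8, 255.3]]
-0.011 [[372.4, 259.3], [372.6, 257.7]]
-0.0145 [[372.7, 260.0], [372.8, 258.5]]
```

View pics/s7b.png

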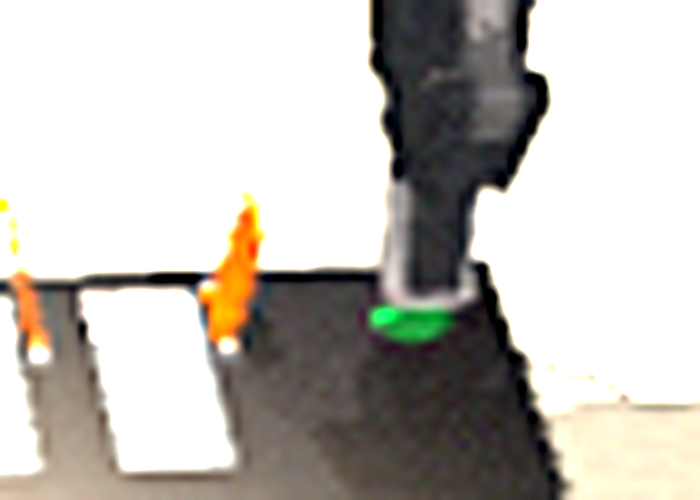

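Tip bottom is at row 255.7. Clip 1 didn't fold at reported 0.0192, and together with the image that puts the true tip at about 17–24 mm. That's safe for a first light sweep, so I'll brush clip 1 and check.

Request:
arm_command(
  series="0.04 0 0 0;0.08 0 0 0;0.12 0 0 0;0.16 0 0 0;0.2 0 0 0",
)

```text
time_s: 6.7
tcp_pos: [0.5283, -0.0604, -0.0088]
tcp_rot: [-2.887, -1.24, 0.0]
contact_force: [0.4, -0.2, 0.5]
width: -0.0
```

```bash
python3 look.py s8
```

```text
t 6.85 tcp [ 0.5286 -0.0602 -0.0087] tray xy 0.0217 -0.0597 xyaw 46.53 tilt [ 0.0001 -0.    ] F [0.16 0.48 0.39] w 0.0002
sweep dir in tool [1.e+00 4.e-04 1.e-04] xdir [-4.e-04  1.e+00  1.e-04]
[[350.89250535 264.59846438]]
```

View pics/s8.png

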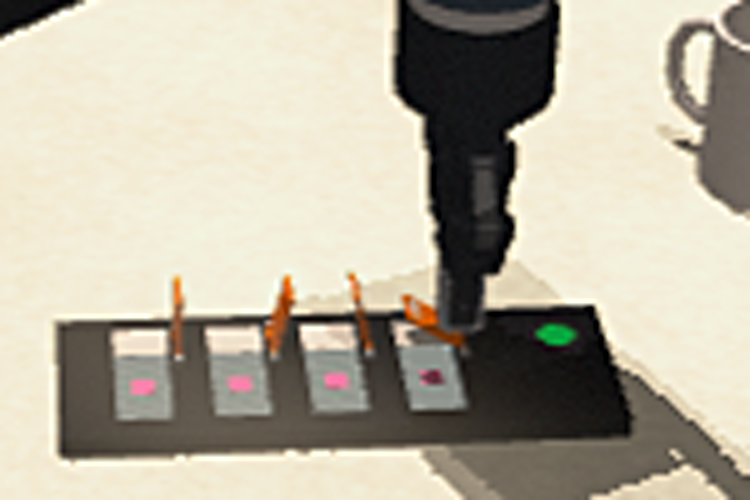

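Clip 1 is folding and the tray hasn't moved. I'll carry on.

Request:
arm_command(
  series="0.04 0 0 0;0.08 0 0 0;0.11 0 0 0;0.14 0 0 0;0.17 0 0 0",
)

```text
time_s: 7.4
tcp_pos: [0.5573, -0.03, -0.0088]
tcp_rot: [-2.887, -1.239, 0.0]
contact_force: [0.5, 0.3, 0.4]
width: -0.0
```

```bash
python3 look.py s9 2
```

```text
t 7.45 tcp [ 0.5577 -0.0297 -0.0087] tray xy 0.0218 -0.0175 xyaw 46.48 tilt [0.0007 0.0002] F [0.38 0.27 0.05] w -0.0003
sweep dir in tool [ 1.e+00 -5.e-04  6.e-04] xdir [5.e-04 1.e+00 4.e-04]
[[333.8589796  265.16135632]]
```

View pics/s9.png

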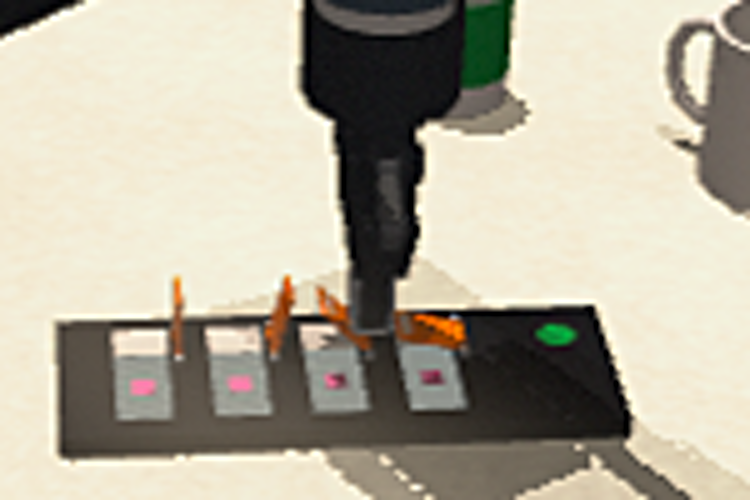

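```bash
python3 -c "
from h import *
S=pickle.load(open('s9.pkl','rb'))
cv2.imwrite('pics/s9b.png',cv2.convertScaleAbs(cv2.resize(S['img'][240:270,310:370,::-1],None,fx=12,fy=12,interpolation=2),alpha=1.7))
import math
for a in(0,.1,.2,.3,.5):
  q=[]
  for dx in(-.012,.012):
    for (yy,zz) in((-.062,.0155),(-.062+.032*math.cos(a)-.0015*math.sin(a),.014+.032*math.sin(a)+.0015*math.cos(a))): q.append(w(.022+dx,yy,zz))
  print(a,((proj(S,q)-[310,240])*12).round(0).tolist())"
```

```text
0 [[517.0, 227.0], [359.0, 232.0], [500.0, 163.0], [344.0, 168.0]]
0.1 [[517.0, 227.0], [361.0, 219.0], [500.0, 163.0], [347.0, 155.0]]
0.2 [[517.0, 227.0], [365.0, 206.0], [500.0, 163.0], [350.0, 142.0]]
0.3 [[517.0, 227.0], [370.0, 193.0], [500.0, 163.0], [355.0, 129.0]]
0.5 [[517.0, 227.0], [385.0, 168.0], [500.0, 163.0], [370.0, 105.0]]
```

View pics/s9b.png

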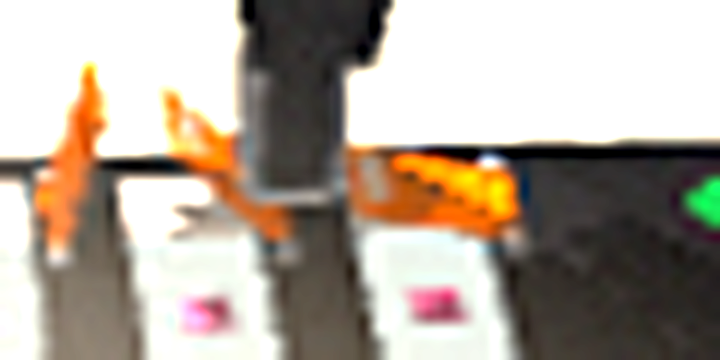

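Clip 1 is left at about 0.15 rad, which puts the real tip at about 20–21 mm. I'll finish this light pass, then make a second one about 2.5 mm lower.

Request:
arm_command(
  series="0.04 0 0 0;0.08 0 0 0;0.12 0 0 0;0.16 0 0 0;0.2 0 0 0",
)

```text
time_s: 8.0
tcp_pos: [0.592, 0.0064, -0.0088]
tcp_rot: [-2.887, -1.239, 0.0]
contact_force: [-0.7, 0.0, -0.1]
width: -0.0004
```

Request:
arm_command(
  series="0.04 0 0 0;0.08 0 0 0;0.12 0 0 0;0.16 0 0 0;0.2 0 0 0",
)

```text
time_s: 8.5
tcp_pos: [0.6263, 0.0425, -0.0088]
tcp_rot: [-2.887, -1.239, 0.0]
contact_force: [0.2, -0.6, 0.7]
width: -0.0003
```

Request:
arm_command(
  series="0.04 0 0 0;0.08 0 0 0;0.12 0 0 0;0.16 0 0 0;0.2 0 0 0",
)

```text
time_s: 9.0
tcp_pos: [0.6609, 0.0788, -0.0088]
tcp_rot: [-2.887, -1.239, -0.0]
contact_force: [0.4, -0.3, 0.2]
width: -0.0002
```

```bash
python3 look.py s10 2
```

```text
t 9.05 tcp [ 0.6614  0.0793 -0.0086] tray xy 0.022 0.133 xyaw 46.48 tilt [0.0014 0.0005] F [0.2  0.42 0.64] w -0.0003
sweep dir in tool [ 1.0e+00 -5.0e-04  1.3e-03] xdir [5.e-04 1.e+00 7.e-04]
[[272.33392084 267.1958005 ]]
```

View pics/s10.png

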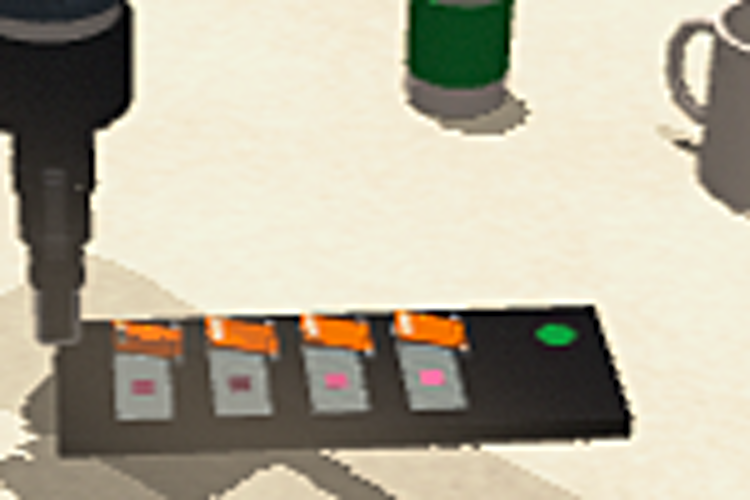

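All four clips are folded nearly flat and the tray hasn't moved. I'll measure the remaining angles from the free-edge corners.

```bash
cat > ang.py <<'E'
from h import *
import sys,math
S=pickle.load(open(sys.argv[1]+'.pkl','rb'))
b=cv2.resize(S['img'][245:269,278:358,::-1],None,fx=10,fy=10,interpolation=2);b=cv2.convertScaleAbs(b,alpha=1.4)
cv2.imwrite('pics/'+sys.argv[1]+'b.png',b)
h=cv2.cvtColor(S['img'],cv2.COLOR_RGB2HSV);m=cv2.inRange(h,(3,120,80),(22,255,255))
for i,y in enumerate((-.062,-.016,.03,.076)):
    u=proj(S,w(.022,y+.016,.0155))[0]
    x0,x1=int(u[0])-10,int(u[0])+11
    out=[]
    for a in(0,.1,.2,.3):
        q=[w(.022+dx,y+.032*math.cos(a)-s*.0015*math.sin(a),.014+.032*math.sin(a)+s*.0015*math.cos(a)) for dx,s in((.012,1),(-.012,-1))]
        out.append(proj(S,q).round(1).ravel().tolist())
    print(i+1,out)
    k=np.zeros_like(m);k[235:268,x0:x1]=m[235:268,x0:x1]
    ys,xs=np.nonzero(k);
    for c in range(xs.min(),xs.min()+6):print('  col',c,ys[xs==c].min(),ys[xs==c].max())
E
python3 ang.py s10
```

```text
1 [[338.7, 254.0, 339.9, 260.4], [338.9, 252.9, 339.9, 259.3], [339.2, 251.8, 340.1, 258.2], [339.6, 250.7, 340.4, 257.1]]
  col 339 252 257
  col 340 252 257
  col 341 252 257
  col 342 252 257
  col 343 253 258
  col 344 253 258
2 [[320.0, 254.6, 320.9, 261.0], [320.2, 253.5, 321.0, 259.9], [320.5, 252.4, 321.1, 258.8], [320.9, 251.3, 321.4, 257.7]]
  col 320 253 257
  col 321 256 258
  col 322 253 258
  col 323 253 258
  col 324 253 258
  col 325 253 258
3 [[301.2, 255.2, 301.9, 261.7], [301.4, 254.1, 301.9, 260.6], [301.6, 253.0, 302.0, 259.5], [302.0, 251.9, 302.3, 258.3]]
  col 301 253 257
  col 302 256 258
  col 303 258 258
  col 304 254 258
  col 305 254 259
  col 306 254 259
4 [[282.3, 255.8, 282.7, 262.3], [282.4, 254.7, 282.7, 261.2], [282.7, 253.6, 282.8, 260.1], [283.0, 252.6, 283.0, 259.0]]
  col 282 254 256
  col 283 254 259
  col 284 254 259
  col 285 254 259
  col 286 254 259
  col 287 254 260
```

View pics/s10b.png

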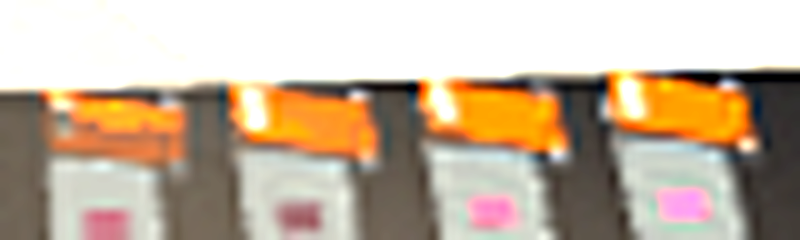

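The angles are about 0.2 rad, so the true tip height was about 22 mm. I'll lift, go back to the dot and sweep again 4 mm lower (true about 18 mm, still above the flat clips' 15.5 mm).

Request:
arm_command(
  series="0.01 0 -0.12 0;-0.2 0 -0.16 0;-0.4 0 -0.16 0;-0.6 0 -0.16 0;-0.79 0 -0.16 0",
)

```text
time_s: 9.6
tcp_pos: [0.5233, -0.0654, 0.0315]
tcp_rot: [2.886, 1.24, 0.0]
contact_force: [-0.3, -0.3, 0.2]
width: 0.0005
```

Request:
arm_command(
  series="-0.12 0 0 0;-0.182 0 0 0;-0.182 0 0.06 0;-0.182 0 0.12 0;-0.182 0 0.15 0",
)

```text
time_s: 10.1
tcp_pos: [0.4932, -0.097, -0.0071]
tcp_rot: [-2.886, -1.238, 0.001]
contact_force: [-0.3, 0.2, 0.1]
width: 0.0004
```

```bash
python3 look.py s11 3
```

```text
t 10.2 tcp [ 0.4929 -0.0967 -0.0074] tray xy 0.021 -0.1107 xyaw 46.47 tilt [-0.0019  0.001 ] F [-0.51  0.38 -0.17] w -0.0
sweep dir in tool [ 1.e+00 -6.e-04 -6.e-04] xdir [ 6.e-04  1.e+00 -2.e-03]
[[371.44514079 263.61798612]]
```

View pics/s11.png

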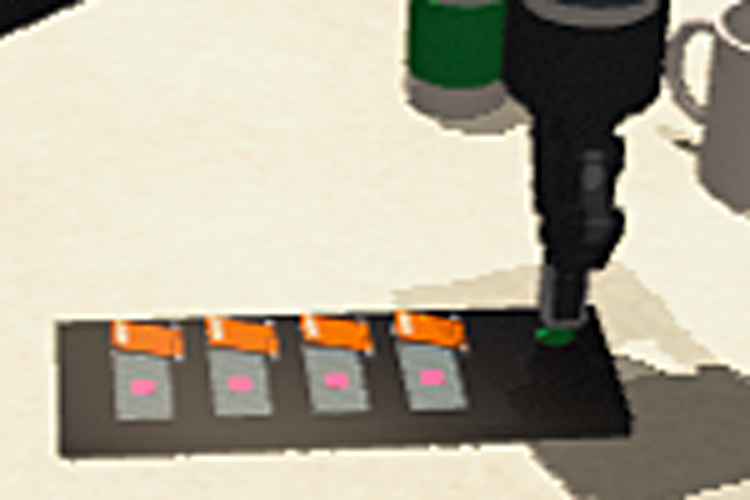

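Request:
arm_command(
  series="0 0.002 0.012 0;0 0.004 0.024 0;0 0.004 0.026 0;0 0.004 0.026 0",
)

```text
time_s: 10.65
tcp_pos: [0.4943, -0.0979, -0.0127]
tcp_rot: [2.887, 1.239, 0.0]
contact_force: [-0.5, 0.4, -0.1]
width: 0.0003
```

```bash
python3 look.py s12 3
```

```text
t 10.75 tcp [ 0.4943 -0.098  -0.0126] tray xy 0.0228 -0.1106 xyaw 46.46 tilt [ 0.0003 -0.0001] F [-0.27  0.07 -0.12] w 0.0003
sweep dir in tool [ 1.e+00 -1.e-03  1.e-04] xdir [1.e-03 1.e+00 3.e-04]
[[371.1281159  264.96338331]]
```

View pics/s12.png

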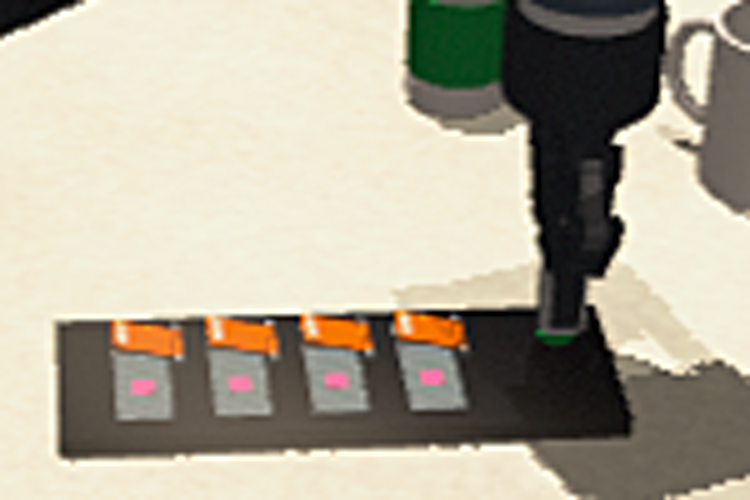

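No contact, and the tip bottom at row ~256.7 matches a height of about 18 mm. I'll sweep past clip 1 and check.

Request:
arm_command(
  series="0.04 0 0 0;0.08 0 0 0;0.12 0 0 0;0.16 0 0 0;0.2 0 0 0",
)

```text
time_s: 11.3
tcp_pos: [0.5294, -0.0608, -0.0128]
tcp_rot: [2.887, 1.24, 0.0]
contact_force: [0.3, -0.6, -0.7]
width: 0.0
```

Request:
arm_command(
  series="0.03 0 0 0;0.06 0 0 0;0.1 0 0 0;0.14 0 0 0;0.16 0 0 0",
)

```text
time_s: 11.8
tcp_pos: [0.557, -0.032, -0.0127]
tcp_rot: [2.887, 1.24, 0.001]
contact_force: [0.1, 0.3, 0.5]
width: 0.0001
```

```bash
python3 look.py s13 2
```

```text
t 11.85 tcp [ 0.5571 -0.0319 -0.0127] tray xy 0.0229 -0.0195 xyaw 46.49 tilt [0.0007 0.0001] F [ 0.27 -0.07  0.42] w 0.0002
sweep dir in tool [ 1.e+00 -3.e-04  6.e-04] xdir [3.e-04 1.e+00 5.e-04]
[[334.55661088 266.20531057]]
```

View pics/s13.png

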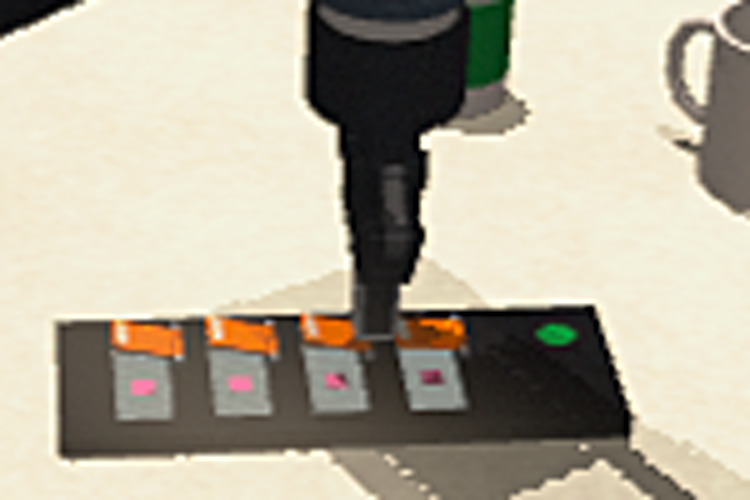

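No noticeable force, and the tray is still in place. I'll complete the pass.

Request:
arm_command(
  series="0.04 0 0 0;0.08 0 0 0;0.12 0 0 0;0.16 0 0 0;0.2 0 0 0",
)

```text
time_s: 12.4
tcp_pos: [0.5914, 0.0043, -0.0127]
tcp_rot: [2.887, 1.239, 0.0]
contact_force: [-1.1, -0.6, -0.2]
width: 0.0003
```

Request:
arm_command(
  series="0.04 0 0 0;0.08 0 0 0;0.12 0 0 0;0.16 0 0 0;0.2 0 0 0",
)

```text
time_s: 12.9
tcp_pos: [0.6256, 0.0404, -0.0128]
tcp_rot: [-2.887, -1.239, 0.0]
contact_force: [-0.2, -1.1, 0.4]
width: 0.0001
```

Request:
arm_command(
  series="0.04 0 0 0;0.08 0 0 0;0.12 0 0 0;0.16 0 0 0;0.21 0 0 0",
)

```text
time_s: 13.4
tcp_pos: [0.6617, 0.0783, -0.0128]
tcp_rot: [-2.887, -1.238, 0.0]
contact_force: [-0.3, -0.7, 0.5]
width: -0.0001
```

```bash
python3 look.py s14 2; python3 ang.py s14 | grep -v '^[1-4]'
```

```text
t 13.45 tcp [ 0.6624  0.079  -0.0126] tray xy 0.023 0.1335 xyaw 46.48 tilt [0.0017 0.0007] F [-0.31 -0.11  0.61] w 0.0001
sweep dir in tool [ 1.0e+00 -6.0e-04  1.6e-03] xdir [6.e-04 1.e+00 8.e-04]
[[272.15243448 268.34332974]]
  col 338 253 254
  col 339 253 258
  col 340 253 258
  col 341 253 259
  col 342 253 258
  col 343 253 259
  col 320 254 258
  col 321 254 259
  col 322 254 259
  col 323 254 259
  col 324 254 259
  col 325 254 259
  col 301 254 259
  col 302 254 259
  col 303 259 260
  col 304 255 260
  col 305 255 260
  col 306 255 260
  col 282 255 260
  col 283 255 260
  col 284 255 260
  col 285 255 260
  col 286 255 260
  col 287 255 261
```

View pics/s14b.png

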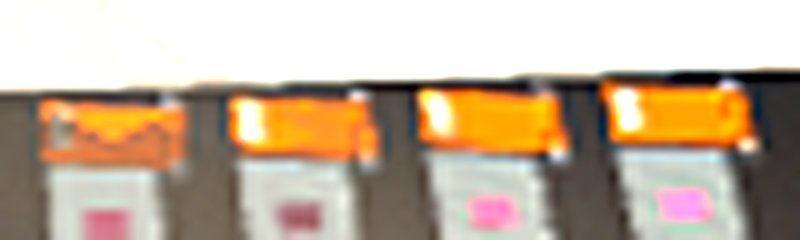

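View pics/s14.png

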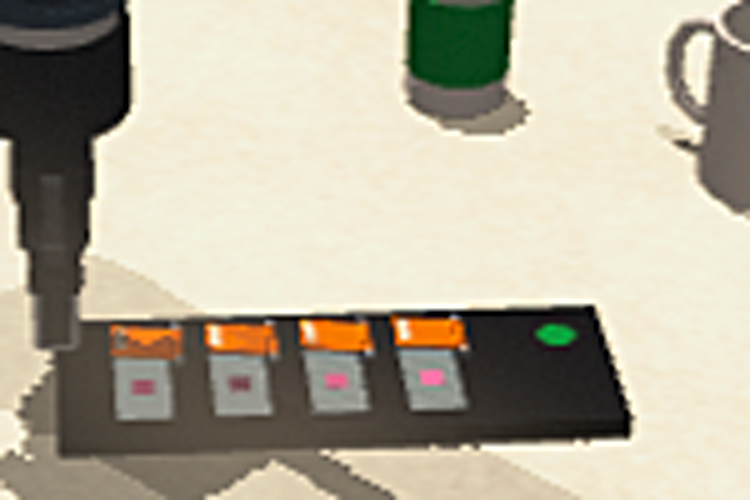

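The free edges have dropped about 1.3 px and now sit level with the hinges, leaving roughly 0.05–0.09 rad. That is flat enough, and going lower would risk pressing on the tray. I'll lift clear and do a final check.

Request:
arm_command(
  series="0.02 0 -0.1 0;0.03 0 -0.25 0;0.03 0 -0.4 0;0.03 0 -0.5 0;0.03 0 -0.5 0",
)

```text
time_s: 14.0
tcp_pos: [0.6697, 0.083, 0.1178]
tcp_rot: [2.883, 1.237, 0.012]
contact_force: [0.8, -0.6, 0.9]
width: 0.0
```

```bash
python3 look.py s15 3; python3 -c "
from h import *
from rig import imaging
T=imaging.capture('top');cv2.imwrite('pics/top15.png',T['img'][:,:,::-1])
S=pickle.load(open('s15.pkl','rb'));cv2.imwrite('pics/side15.png',S['img'][:,:,::-1])
g,a=green(T,(340,385,270,310));g2,a2=green(S,(355,385,245,270));print(g,g2,a,a2,ray(T,g,.012))"; python3 ang.py s15|grep -v '^[1-4]'|head -3
```

```text
t 14.1 tcp [0.6681 0.0831 0.1151] tray xy 0.0243 0.1403 xyaw 46.45 tilt [ 0.001  -0.0001] F [ 0.23 -0.09  0.19] w -0.0001
sweep dir in tool [ 1.0e+00 -1.1e-03  6.0e-04] xdir [1.1e-03 1.0e+00 8.0e-04]
[[267.82034462 222.35584565]]
[361.76923077 289.78846154] [370.59259259 256.44444444] 52.0 27.0 [ 0.49490081 -0.09692589  0.012     ]
  col 338 253 254
  col 339 253 258
  col 340 253 258
```

View pics/side15.png

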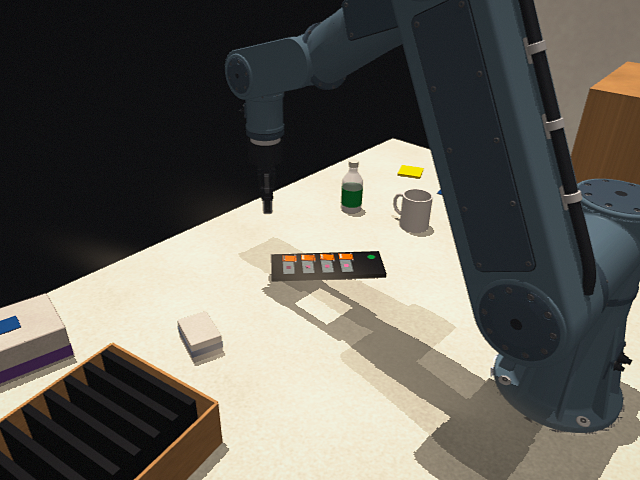

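View pics/top15.png

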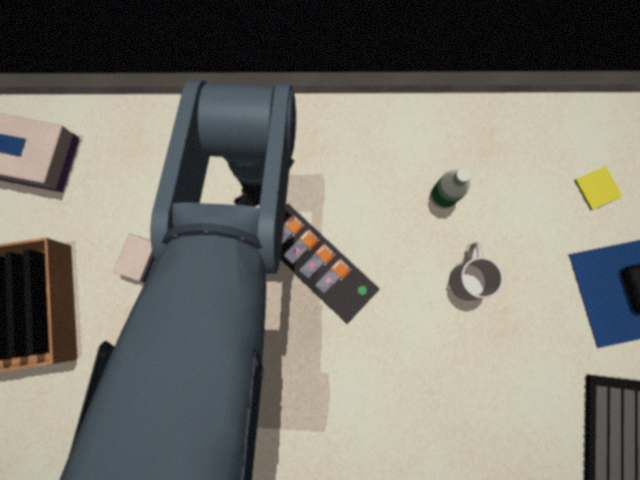

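View pics/s15b.png

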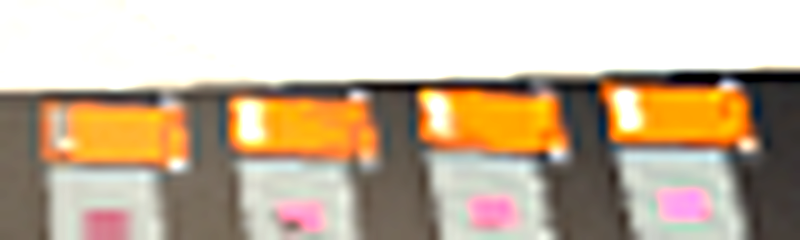

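Both views show all four clips down. The dot hasn't moved (top (361.8,289.8), side (370.6,256.4)), and the mug, bottle and carton are where they were. The gripper is well clear, so I'm handing in.

```bash
python3 -c "
from rig import r
print(r.hand_in())"
```

```text
the job is handed in; nothing more can be done
None
```

All four clips are folded down, in order from the green-dot end, and I've handed the job in. I swept the shut fingertips along the row twice, with the tip at about 22 mm and then about 18 mm above the table.

**Last checks:**
- **Clips:** all four are down, with an estimated 0.05–0.09 rad left on each. I didn't go lower, to avoid pressing on the tray.
- **Tray:** the green dot is within about 0.2 mm of where it started, so the tray did not shift.
- **Other objects:** the mug, bottle and carton look unmoved.
- **Force and time:** the force readings stayed at noise level (about 1 N). The arm finished clear of everything at about 14 s.

**What disagreed:** the reported fingertip height was about 25–31 mm lower than the real tip seen in the side camera. On a trial approach at a reported 19 mm, the tip passed clip 1 without folding it. After that I set the height from the side view and from how far the clips had folded. The roughly 18 mm figure is therefore an estimate, good to about 1.5 mm.

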